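Snap the blue cap onto the bottle in the spring stand and hold it down

TASK

Pick up the blue cap from the worktop, set it over the neck of the white bottle in the capping stand until you feel it rest on the snap lugs, then press it straight down until it clicks and sits fully home on the bottle's shoulder. Keep pressing after the click until the bottle has sunk to the stop of its spring stand, and finish like that: fingers on the cap, still holding it pressed down. Leave the pink pot, the wooden stamp and the small steel bowl standing where they are.

Things in the scene. Friction and masses are not known exactly. Their poses are not given: they have to be found in the camera images.
- cap_center (a point): Centre, half-way up, of the loose blue plastic cap: a ribbed cylinder 36 mm across, 48 mm high, about 40 g, upright on the worktop, open side down; z is its axis. The same all round; take it across its diameter, at or above its middle. Inside, a cavity 26 mm deep and 28 mm wide, with a 4 mm high lip at the mouth that narrows it to 23 mm; solid above
- cap_rim (a point): Centre of the cap's lower rim (its open mouth), 24 mm below cap_center along the cap's axis
- neck_top (a point): Top of the neck of the white bottle that stands upright in the capping stand, on the neck's axis (z). The neck is 20 mm across and 24 mm high, tapering to 10 mm in its top 8 mm
- lugs (a point): On the neck's axis, level with the middle of four rounded grey spring snap lugs that stand out of the neck near its foot, to 27 mm across; 16.4 mm below neck_top. A cap lowered over the neck comes to rest on them with its rim about 11 mm above the shoulder and snaps past them at about 7 to 9 N down; the force drops as it clicks, and the lugs then hold it on
- seat (a point): Centre of the bottle's flat shoulder (39 mm across) at the foot of the neck, 24 mm below neck_top; here the cap's rim sits when it is fully home. The shoulder slopes down outside the flat. z is the bottle's axis. The shoulder starts about 78 mm above the worktop and sinks with the bottle
- bottle (a joint): How far the bottle has sunk into its stand, m: 0 free, 0.012 at the stop. It is carried by a spring of 0.9 N per mm that begins to give at 2 N and springs back; the stop is reached at about 13 N down. The red band on the bottle vanishes in the collar at the stop
- capping_stand: Fixed capping stand: a wooden base plate 104 x 104 x 12 mm with a grey round collar 82 mm across, top at 42 mm, round the 62 mm wide bottle. Origin under its centre, on the worktop, below the neck's axis
- pink_pot_center (a point): Centre of a bystander: screw pot with pink contents and white lid, 73 mm across, 65 mm high
- stamp_center (a point): Centre of a bystander: turned wooden stamp, 39 mm across, 60 mm high
- steel_bowl_center (a point): Centre of a bystander: small round bowl, 70 mm across, 29 mm high
Not all that is in view belongs to the job. Several things look just like the part that bears cap_center: the one meant starts farthest to the robot's right.

How it is judged:
By the outcome, as a careful person would: the job done as asked, in the order asked, and still so for the second after the job is handed in, while the arm keeps its last pose, push and grip.
It also fails if it takes over 48 s, if anything falls off the work surface, if the arm or the gripper's body presses on something with over 40 N, if the wrist force passes 120 N, or if a joint passes its speed limit or range.

ROBOT

A 6-joint arm with a two-finger parallel gripper is mounted at the origin on a cart in front of the work surface, level with it; the furniture and walls round the work are solid. World frame = base frame: x ahead of the robot, y to its left, z up, the work surface at z = 0. Lengths are in m, angles in rad, forces in N, time in s.
With the tool pointing down it reaches from about 0.35 to 0.975 m from the base axis. Payload 4.9 kg.
Tool frame: the origin (TCP) lies at the very end of the fingers, on their centre line; the grasp point (between the pads) lies 19 mm behind it; z points along the fingers, x is the direction in which the jaws open and shut, and the axes are right-handed (so a half turn about z gives the same grasp; the last joint's range is limited). The gripper opens to 85 mm and grips with 20 to 120 N. Pads are 22 mm wide; open, the fingers measure 114 mm over their backs; the gripper's body (76 mm by 85 mm) begins 54 mm behind the grasp point. The pads swing forward as they close: fully open they stand 13 mm farther back than shut.
Start: joints at [1.211, 0.053, 1.613, -0, 1.476, -0.119], TCP at [0.149, 0.607, 0.231] pointing down, gripper open.
Joint ranges: [-3.01, 3.01], [-1.01, 2.22], [0.06, 2.58], [-1.02, 4.17], [0.09, 2.62], [-3.14, 3.14]. Speed limits (rad/s): [2.57, 2.57, 3.14, 3.14, 3.14, 3.14].

INTERFACE

Orientations are given as a rotation vector (axis times angle).
In Python, from station import ctrl gives the robot as it stands.
- The arm moves only by the shell command python3 -m handwheel 'ROWS' [OPENING] [FORCE]. ROWS is a JSON object of lists of equal length, an entry for each row: "offset": the shift along the world's x, y, z in units of 40 mm (1.0 is 40 mm), a list of three; "roll": the turn about the world's z in units of 6 degrees (1.0 is 6 degrees). A call has exactly 10 rows; each row is the pose to reach, as a shift and turn from the pose commanded when the call began; what a row does not reach only later rows make up. A row lasts 1/10 s, in which the tool goes at most 50 mm and 8.59 degrees, less where a joint would pass 70% of its speed; a pose out of reach is approached as far as the arm can. A call with a gripper value outside its range is refused whole. OPENING is the finger opening in mm, from 0 to 85.4, set as the call begins (- or left out, the last holds). The fingers move at their own pace and stop on an object; FORCE is the grip in N (left out, the last holds). Time passes only in rows, so rows that repeat a pose let the fingers close, or fill a call up. It gives the time, the measured TCP pose, the force and the opening at its end, in the units of the state.
- ctrl.get_obs(): the state, without advancing time (a new reading comes with each control period).
- ctrl.get_image(name): name is "scene" or "top" or "wrist"; returns a dict with "img" (480x640x3 uint8, red, green, blue), "fx", "fy", "cx", "cy" (pixels), "T" (4x4, takes a point from camera to world coordinates). Camera axes: x right, y down, z forward; pixel columns grow to the right and rows downward; lengths in m; the calibration is good to about 2 mm. A picture is of the moment at which its call begins. There is no depth.
- ctrl.finish_job(): hands the job in, once; it reports no verdict.
The state is a dict: "t": time; "q": joint angles; "dq": joint speeds; "effort": joint torques, N m; "tool_pos": TCP position; "tool_rot": TCP orientation; "contact_force": force on the tool from outside, world axes, zero at the start; "wrist_torque": the same for the moment, N m; "opening": finger opening in m.
Only numpy, scipy, OpenCV 4.12 (cv2) and the standard library are available. Lean on these libraries where they do the work, as an engineer would, in place of code of your own. Each camera call takes 0.05 s, during which the arm holds its last target.

## Working session

There is one attempt and no reset: what is moved stays moved. The work goes in short steps, Python scripts to look and compute and a shell command to move; the robot and the scene stay as the last step left them, time stands still between calls to the robot, and variables do not carry over. Pictures are saved under pics/ and viewed, and the job is handed in when it is done.

```bash
mkdir -p pics; ls
python3 - <<'E'
from station import ctrl
import cv2,numpy as np
for n in ["scene","top","wrist"]:
    d=ctrl.get_image(n); cv2.imwrite(f"pics/{n}0.png",d["img"][:,:,::-1]); print(n,d["fx"],d["cx"],d["cy"],np.round(d["T"],3).tolist())
    np.savez(f"{n}0.npz",**d)
o=ctrl.get_obs();print(o["t"],o["tool_pos"],o["tool_rot"],o["contact_force"],o["opening"])
E
```

```text
pics
scene 491.75039524995805 314.1524775879189 240.48674456250137 [[0.733, -0.486, 0.475, 0.104], [-0.68, -0.541, 0.496, -0.19], [0.016, -0.687, -0.727, 0.699], [0.0, 0.0, 0.0, 1.0]]
top 456.8649839980051 319.4935337157025 243.51345584106565 [[0.074, -0.975, 0.211, 0.349], [-0.997, -0.072, 0.016, 0.232], [-0.001, -0.211, -0.977, 0.913], [0.0, 0.0, 0.0, 1.0]]
wrist 418.5798464795281 320.72222684790495 246.0243800536131 [[0.239, 0.932, 0.272, 0.079], [0.971, -0.229, -0.068, 0.624], [-0.001, 0.28, -0.96, 0.373], [0.0, 0.0, 0.0, 1.0]]
0.15 [0.14887612 0.60650897 0.23034239] [ 2.47152914e+00  1.93802661e+00 -2.14174067e-03] [ 0.82123717 -0.20295296  0.58619806] 0.08529937783316847
```

View pics/top0.png

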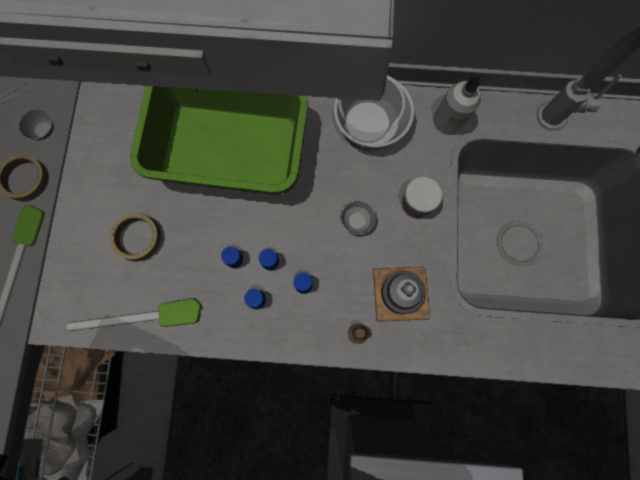

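View pics/scene0.png

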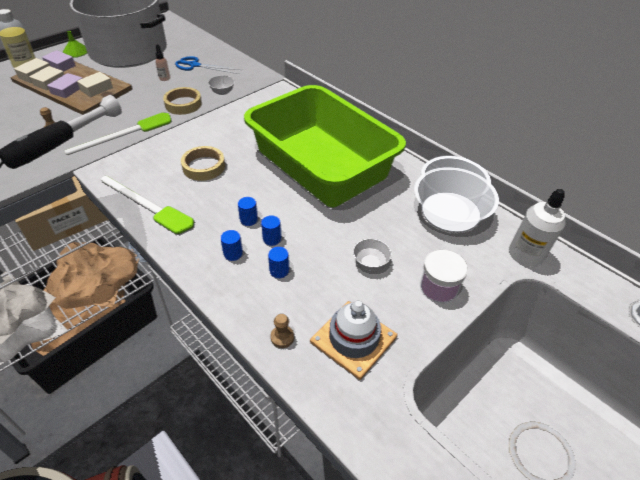

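View pics/wrist0.png

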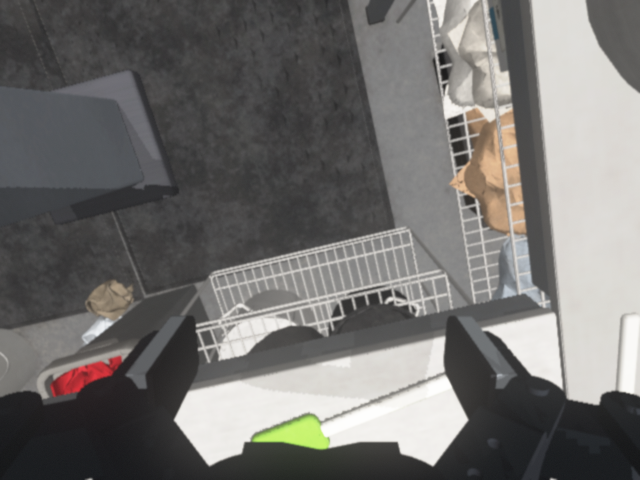

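Candidates for the cap in the top view are the four blue cylinders at (232,257), (269,260), (255,298) and (303,282). The image's right is −y, the robot's right, so I choose (303,282), which should be (278,262) in the scene view. Next I measure it and check it in crops.

```bash
cat > h.py <<'E'
import numpy as np,cv2
def ray(d,u,v):
    T=d["T"]; r=T[:3,:3]@np.array([(u-d["cx"])/d["fx"],(v-d["cy"])/d["fy"],1.]); return T[:3,3],r
def onz(d,u,v,z):
    o,r=ray(d,u,v); return o+r*(z-o[2])/r[2]
def proj(d,p):
    T=d["T"]; c=T[:3,:3].T@(np.array(p)-T[:3,3]); return d["fx"]*c[0]/c[2]+d["cx"],d["fy"]*c[1]/c[2]+d["cy"]
def tri(rs):
    A=np.zeros((3,3));b=np.zeros(3)
    for o,r in rs:
        r=r/np.linalg.norm(r);P=np.eye(3)-np.outer(r,r);A+=P;b+=P@o
    return np.linalg.solve(A,b)
E
python3 - <<'E'
from h import *
D={n:dict(np.load(n+"0.npz")) for n in["top","scene"]}
for n,d in D.items():
    hsv=cv2.cvtColor(d["img"],cv2.COLOR_RGB2HSV)
    m=cv2.inRange(hsv,(105,150,40),(130,255,255))
    k,l,s,c=cv2.connectedComponentsWithStats(m)
    for i in range(1,k):
        if s[i,4]>80: print(n,c[i].round(1),s[i],onz(d,*c[i],0.024 if n=="scene" else .035).round(4))
t=D["top"]["img"];s=D["scene"]["img"]
a=cv2.resize(t[240:350,270:440],None,fx=4,fy=4,interpolation=2)[:,:,::-1]
b=cv2.resize(s[230:380,210:410],None,fx=4,fy=4,interpolation=2)[:,:,::-1]
cv2.imwrite("pics/ct.png",a);cv2.imwrite("pics/cs.png",b)
E
```

```text
top [230.4 255.6] [222 247  18  19 264] [0.5016 0.4185 0.035 ]
top [267.9 258. ] [259 249  19  19 268] [0.5022 0.3449 0.035 ]
top [302.8 282.1] [294 273  19  20 280] [0.46  0.273 0.035]
top [253.8 298.1] [245 289  19  19 279] [0.4225 0.3643 0.035 ]
scene [187.8  62.7] [176  57  24  13 163] [0.7506 1.0199 0.024 ]
scene [247.4 210.7] [238 197  19  29 449] [0.5016 0.4189 0.024 ]
scene [270.9 229.8] [261 216  20  29 468] [0.5024 0.3461 0.024 ]
scene [231.2 244.6] [221 230  21  31 504] [0.4228 0.3656 0.024 ]
scene [278.4 261.7] [269 247  20  31 524] [0.461  0.2744 0.024 ]
```

View pics/ct.png

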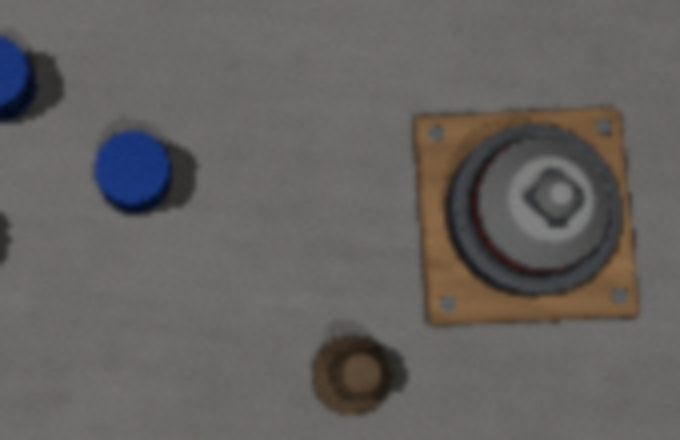

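View pics/cs.png

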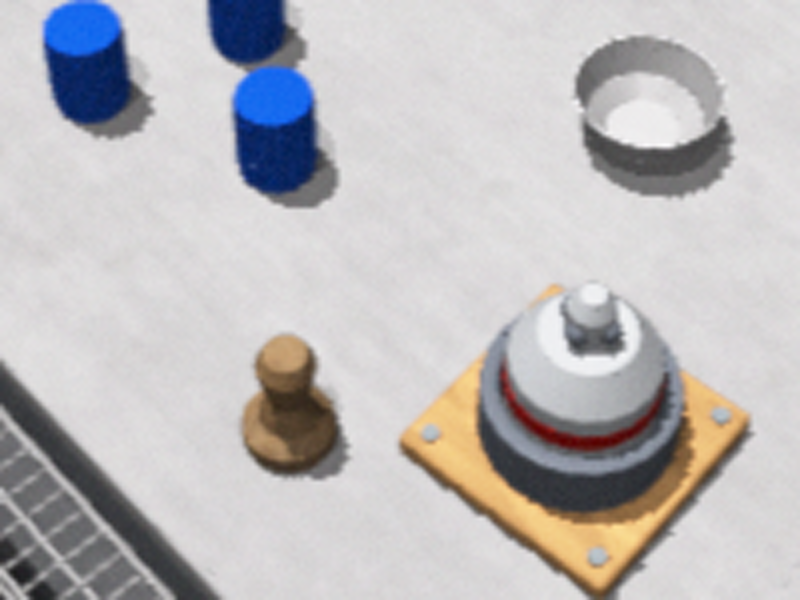

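The crops show the chosen cap clear of its neighbours, at top-crop (133,172) and scene-crop (275,130). The neck tip is at top-crop (563,192) and scene-crop (593,293).

Run:
```python
from h import *
D={n:dict(np.load(n+"0.npz")) for n in["top","scene"]}
t,s=D["top"],D["scene"]
f=lambda x,y,ox,oy:((x+.5)/4-.5+ox,(y+.5)/4-.5+oy)
a=f(563,192,270,240);b=f(593,293,210,230)
print("neck",onz(t,*a,.102),onz(s,*b,.102),tri([ray(t,*a),ray(s,*b)]))
C=np.array([onz(t,*f(x,y,270,240),.012) for x,y in[(416,114),(622,106),(638,317),(428,325)]]);print("base",C.mean(0))
C=np.array([onz(s,*f(x,y,210,230),.012) for x,y in[(402,440),(748,418),(602,592)]]);print("base s",(C[0]+C[1])/2)
a=f(541,209,270,240);print("collar",onz(t,*a,.042))
# cap tops
a=f(133,171,270,240);b=f(275,103,210,230);print("captop",onz(t,*a,.048),onz(s,*b,.048))
print(proj(t,(.149,.607,.231)))
```

```text
neck [0.45577751 0.07811707 0.102     ] [0.45555977 0.07893128 0.102     ] [0.45541933 0.07844948 0.10273475]
base [0.45528898 0.0789382  0.012     ]
base s [0.45434124 0.07726479 0.012     ]
collar [0.45476668 0.07696052 0.042     ]
captop [0.45787664 0.27220818 0.048     ] [0.45779669 0.26916629 0.048     ]
(np.float64(38.299845314729225), np.float64(469.6899694963513))
```

```bash
python3 -m handwheel '{"offset":[[0.5,-0.5,0],[1.3,-1.4,0],[2.2,-2.3,0],[3.1,-3.3,0],[4.0,-4.2,0],[4.9,-5.2,-0.2],[5.7,-6.1,-0.4],[6.5,-6.9,-0.6],[7.2,-7.7,-0.7],[7.78,-8.32,-0.76]],"roll":[0,0,0,0,0,0,0,0,0,0]}' 62 30
python3 - <<'E'
from station import ctrl
import cv2,numpy as np
d=ctrl.get_image("wrist"); cv2.imwrite("pics/w1.png",d["img"][:,:,::-1]); np.savez("w1.npz",**d)
o=ctrl.get_obs();print(o["t"],o["tool_pos"],o["contact_force"],o["opening"])
E
```

```text
t: 1.15
tool_pos: [0.4612, 0.2716, 0.1999]
tool_rot: [2.474, 1.936, -0.002]
contact_force: [-0.3, 0.6, 0.8]
opening: 0.0622
1.2 [0.46376836 0.26890669 0.19974104] [ 1.51911275 -3.19449871  0.36926116] 0.06186539474853721
```

View pics/w1.png

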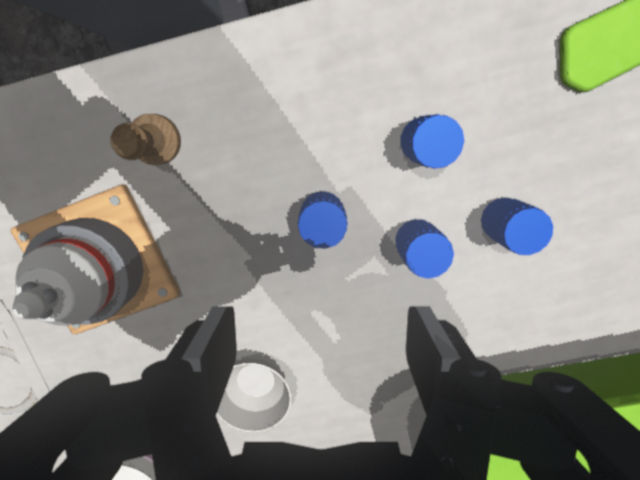

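The wrist view shows the chosen cap at (323,220), nearest the stand, with the other three to its right.

Run:
```python
from h import *
from station import ctrl
for it in range(2):
    d=dict(np.load("w1.npz")) if it==0 else ctrl.get_image("wrist")
    hsv=cv2.cvtColor(d["img"],cv2.COLOR_RGB2HSV)
    m=cv2.inRange(hsv,(105,120,40),(130,255,255))
    k,l,s,c=cv2.connectedComponentsWithStats(m)
    for i in range(1,k):
        if s[i,4]>400: print(c[i].round(1),s[i],onz(d,*c[i],.03).round(4))
    o=ctrl.get_obs();print(o["t"],o["tool_pos"],o["tool_rot"],o["contact_force"])
```

```text
[435.5 140.3] [ 405  115   59   53 2308] [0.4225 0.3672 0.03  ]
[322.4 222.4] [ 298  197   49   49 1853] [0.4619 0.2732 0.03  ]
[526.7 229.2] [ 503  201   50   54 1949] [0.5049 0.4242 0.03  ]
[428.7 253.7] [ 405  228   48   50 1766] [0.5062 0.3478 0.03  ]
1.2 [0.46376836 0.26890669 0.19974104] [ 2.47427204e+00  1.93031124e+00 -2.26197950e-03] [ 1.51911275 -3.19449871  0.36926116]
[438.7 134.5] [ 407  109   61   54 2394] [0.4222 0.367  0.03  ]
[325.6 218.3] [ 302  193   48   51 1908] [0.4622 0.2731 0.03  ]
[530.7 223.9] [ 507  195   50   55 2007] [0.5046 0.4241 0.03  ]
[432.5 249. ] [ 409  222   48   51 1776] [0.5062 0.3479 0.03  ]
1.25 [0.46205835 0.27110616 0.20005304] [ 2.47676302e+00  1.93154134e+00 -2.19199718e-03] [-0.04328046 -0.14279182  0.29152756]
```

```bash
python3 -m handwheel '{"offset":[[0.02,0,-0.4],[0.02,0,-1.1],[0.02,0,-1.9],[0.02,0,-2.6],[0.02,0,-3.2],[0.02,0,-3.8],[0.02,0,-4.2],[0.02,0,-4.5],[0.02,0,-4.65],[0.02,0,-4.7]],"roll":[0,0,0,0,0,0,0,0,0,0]}' 62 30
python3 - <<'E'
from h import *
from station import ctrl
d=ctrl.get_image("wrist");cv2.imwrite("pics/w2.png",d["img"][:,:,::-1])
o=ctrl.get_obs();print(o["t"],o["tool_pos"],o["tool_rot"],o["contact_force"])
E
```

```text
t: 2.25
tool_pos: [0.4603, 0.2746, 0.0122]
tool_rot: [-2.471, -1.94, 0.001]
contact_force: [-0.2, 0.5, 0.1]
opening: 0.062
2.3 [0.46071731 0.27452989 0.01260339] [-2.47136634e+00 -1.93940025e+00  2.72976936e-04] [-0.0507446  -0.24586605  0.63950155]
```

View pics/w2.png

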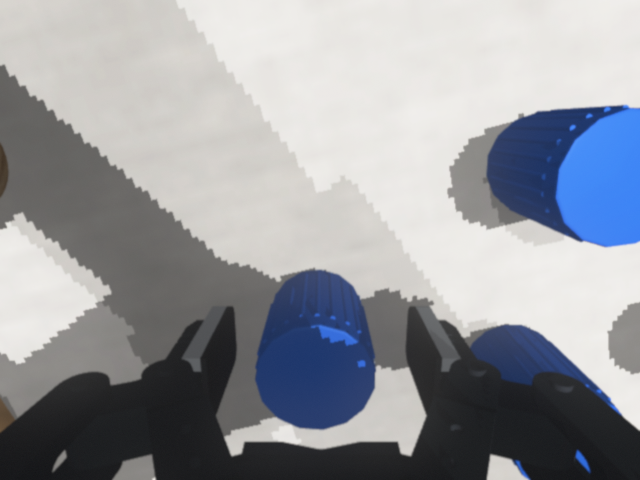

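The cap stands centred between the pads, its top at (315,375). I close on it now.

```bash
python3 -m handwheel '{"offset":[[0,0,0],[0,0,0],[0,0,0],[0,0,0],[0,0,0],[0,0,0],[0,0,0],[0,0,0],[0,0,0],[0,0,0]],"roll":[0,0,0,0,0,0,0,0,0,0]}' 20 80
```

```text
t: 3.3
tool_pos: [0.4622, 0.2746, 0.0143]
tool_rot: [2.472, 1.938, 0.004]
contact_force: [-0.2, 0.4, 5.0]
opening: 0.0344
```

```bash
python3 -m handwheel '{"offset":[[0,0,0.1],[0,0,0.4],[0,0,0.9],[0,0,1.5],[0,0,2.2],[0,0,2.9],[0,0,3.5],[0,0,3.9],[0,0,4.0],[0,0,4.0]],"roll":[0,0,0,0,0,0,0,0,0,0]}'
python3 - <<'E'
from h import *
from station import ctrl
d=ctrl.get_image("wrist");cv2.imwrite("pics/w3.png",d["img"][:,:,::-1]);np.savez("w3.npz",**d)
d=ctrl.get_image("scene");cv2.imwrite("pics/s3.png",cv2.resize(d["img"][100:350,150:450],None,fx=2.6,fy=2.6)[:,:,::-1]);np.savez("s3.npz",**d)
o=ctrl.get_obs();print(o["t"],o["tool_pos"],o["tool_rot"],o["contact_force"],o["opening"])
E
```

```text
t: 4.3
tool_pos: [0.4611, 0.2742, 0.1731]
tool_rot: [2.472, 1.938, 0.001]
contact_force: [-0.3, 0.2, 0.1]
opening: 0.0341
4.4 [0.46020461 0.27377537 0.17130671] [-2.47164985 -1.93806552  0.0040017 ] [ 0.12246205  0.22616318 -0.4016715 ] 0.03441978551376417
```

View pics/w3.png

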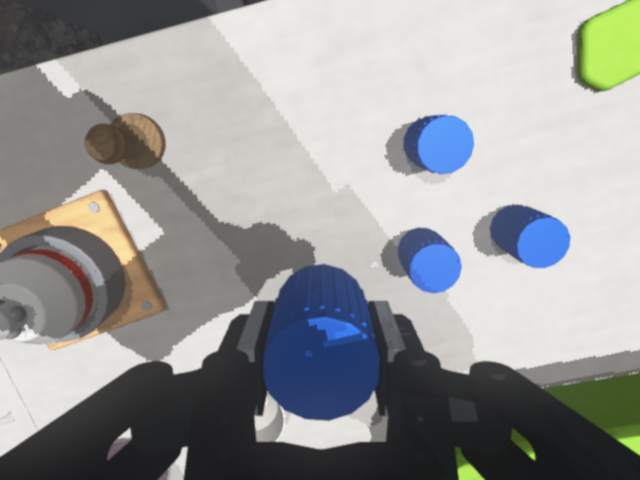

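View pics/s3.png

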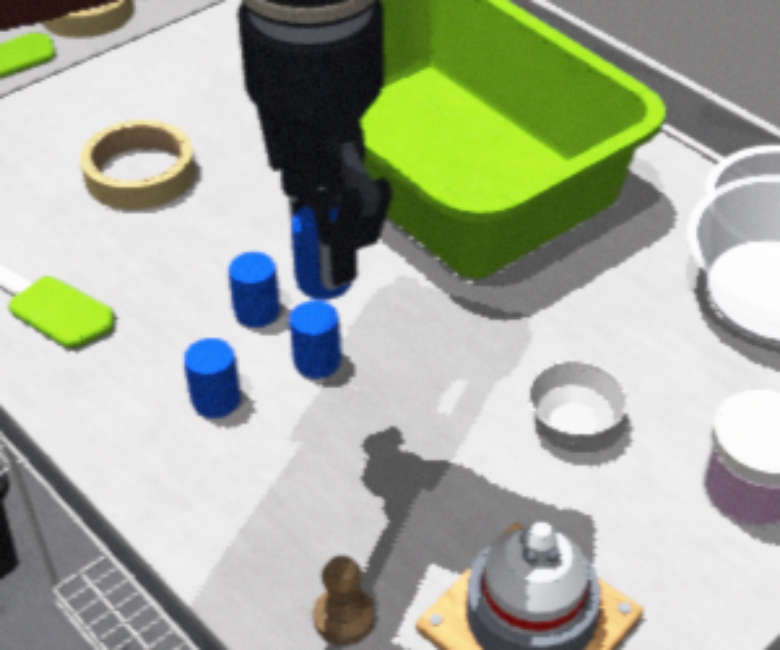

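The wrist view shows the cap held between the pads, silhouette rows about 265 to 418 at column 322. I measure how it sits relative to the TCP.

Run:
```python
from h import *
d=dict(np.load("w3.npz"))
hsv=cv2.cvtColor(d["img"],cv2.COLOR_RGB2HSV);m=cv2.inRange(hsv,(105,100,20),(130,255,255))
k,l,s,c=cv2.connectedComponentsWithStats(m);i=l[360,320];print(s[i],c[i])
r=np.where(l==i);
tcp=np.array([.4607,.2740,.1722])
T=d["T"];cols=(l==i).sum(0)
for u in(318,322,326):
    v=np.where(l[:,u]==i)[0];v0,v1=v.min(),v.max()+.0
    yd=np.array([.971*0+.971,-.239])  # tool fore dir
    A=onz(d,u,v1+.5,tcp[2]+.0354);B=onz(d,u,v0-.5,tcp[2]-.0126)
    print(u,v0,v1,"top centre fore",(A-tcp)[:2]@yd-.018,"rim centre fore",(B-tcp)[:2]@yd+.018,"jaw",(A-tcp)[:2]@[.239,.971])
print(T[:3,3]-tcp)
```

```text
[  263   265   117   155 14210] [320.81548205 345.25932442]
318 266 418.0 top centre fore -0.0032871014783210535 rim centre fore -0.00013529361713876184 jaw -0.00021317523515526377
322 266 418.0 top centre fore -0.0032857042523119946 rim centre fore -0.00013429171366403578 jaw 0.0010081699675964634
326 266 418.0 top centre fore -0.003284306991217798 rim centre fore -0.0001332897877577184 jaw 0.0022295458390531844
[-0.0695096   0.01764496  0.14328666]
```

```bash
python3 -m handwheel '{"offset":[[0,-0.2,0],[0,-0.6,0],[0,-1.0,0],[-0.1,-1.4,0],[-0.1,-1.8,0],[-0.1,-2.2,0],[-0.14,-2.5,0],[-0.14,-2.5,0],[-0.14,-2.5,0],[-0.14,-2.5,0]],"roll":[0,0,0,0,0,0,0,0,0,0]}'
python3 - <<'E'
from h import *
from station import ctrl
d=ctrl.get_image("wrist");cv2.imwrite("pics/w4.png",d["img"][:,:,::-1]);np.savez("w4.npz",**d)
o=ctrl.get_obs();print(o["t"],o["tool_pos"],o["tool_rot"],o["contact_force"],o["opening"])
E
```

```text
t: 5.4
tool_pos: [0.4554, 0.1744, 0.173]
tool_rot: [-2.472, -1.939, -0.0]
contact_force: [0.3, 0.3, -1.3]
opening: 0.0343
5.45 [0.45541882 0.17455646 0.17295228] [-2.47143679e+00 -1.93922848e+00 -2.13960585e-04] [-0.32167307  0.43957174 -0.47826172] 0.03430602277966856
```

View pics/w4.png

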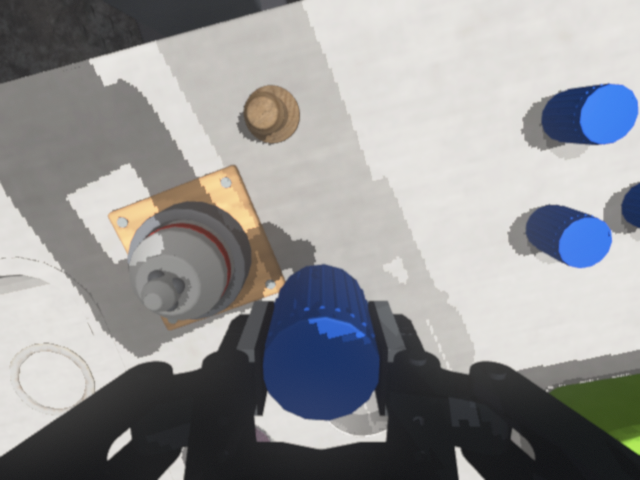

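Run:
```python
from h import *
d=dict(np.load("w4.npz"))
cv2.imwrite("pics/w4c.png",cv2.resize(d["img"][190:335,100:290],None,fx=4,fy=4,interpolation=2)[:,:,::-1])
```

```text
(no output)
```

View pics/w4c.png

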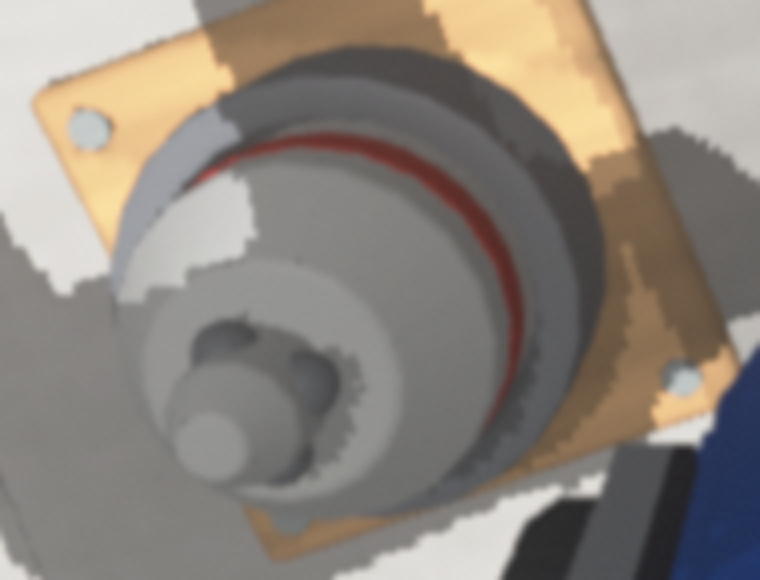

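The neck tip is at crop (211,446), about full-image (152.4,301.2). The shoulder flat spans crop x 143–403 and y 260–503.

Run:
```python
from h import *
d=dict(np.load("w4.npz"));t=dict(np.load("top0.npz"));s=dict(np.load("scene0.npz"))
f=lambda x,y:((x+.5)/4-.5+100,(y+.5)/4-.5+190)
print("tip",onz(d,*f(211,446),.102),"flat",onz(d,*f(273,381),.078))
C=[onz(d,*f(x,y),.012) for x,y in[(34,100),(740,378)]];print("base",(C[0]+C[1])/2)
g=lambda x,y,ox,oy:((x+.5)/4-.5+ox,(y+.5)/4-.5+oy)
print(tri([ray(t,*g(563,192,270,240)),ray(s,*g(593,293,210,230)),ray(d,*f(211,446))]))
```

```text
tip [0.45470324 0.07941004 0.102     ] flat [0.45464022 0.07961371 0.078     ]
base [0.45281063 0.08043358 0.012     ]
[0.45542591 0.07871301 0.10175155]
```

```bash
python3 -m handwheel '{"offset":[[0,-0.3,0],[0,-0.8,0],[0,-1.3,0],[0,-1.8,0],[0,-2.2,-0.2],[0,-2.39,-0.5],[0,-2.39,-0.9],[0,-2.39,-1.1],[0,-2.39,-1.2],[0,-2.39,-1.2]],"roll":[0,0,0,0,0,0,0,0,0,0]}'
python3 - <<'E'
from h import *
from station import ctrl
for n in("scene","top"):
    d=ctrl.get_image(n);np.savez(n+"5.npz",**d)
    im=d["img"][220:360,280:440] if n=="scene" else d["img"][220:340,330:490]
    cv2.imwrite(f"pics/{n}5.png",cv2.resize(im,None,fx=4,fy=4,interpolation=2)[:,:,::-1])
o=ctrl.get_obs();print(o["t"],o["tool_pos"],o["tool_rot"],o["contact_force"],o["opening"])
E
```

```text
t: 6.45
tool_pos: [0.455, 0.0788, 0.1242]
tool_rot: [-2.471, -1.939, 0.002]
contact_force: [0.0, -0.0, -1.3]
opening: 0.0342
6.55 [0.45576109 0.0787987  0.12533391] [2.47130361e+00 1.93903156e+00 7.87166817e-04] [-0.19352707 -0.93132234 -0.58069979] 0.034064775391502156
```

View pics/scene5.png

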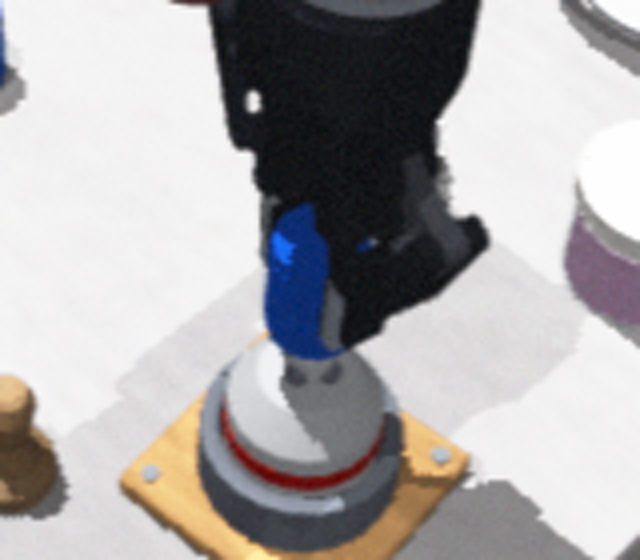

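The cap hangs straight above the neck, its rim at crop (312,358) over the lugs at (313,375). I lower it gently.

```bash
python3 -m handwheel '{"offset":[[0,0,-0.05],[0,0,-0.1],[0,0,-0.15],[0,0,-0.2],[0,0,-0.25],[0,0,-0.3],[0,0,-0.35],[0,0,-0.4],[0,0,-0.45],[0,0,-0.45]],"roll":[0,0,0,0,0,0,0,0,0,0]}'
python3 - <<'E'
from station import ctrl
o=ctrl.get_obs();print(o["t"],o["tool_pos"],o["contact_force"],o["wrist_torque"],o["opening"])
E
```

```text
t: 7.55
tool_pos: [0.4552, 0.0785, 0.1065]
tool_rot: [-2.472, -1.938, 0.001]
contact_force: [0.9, -0.2, -0.5]
opening: 0.0347
7.55 [0.45518833 0.07854841 0.10649437] [ 0.86789953 -0.22758927 -0.50887697] [-0.00655457  0.0309077  -0.05817746] 0.03472635030484893
```

Low lateral force, so the neck is inside the cap. I feel for the lugs next.

```bash
python3 -m handwheel '{"offset":[[0,0,-0.02],[0,0,-0.04],[0,0,-0.06],[0,0,-0.08],[0,0,-0.1],[0,0,-0.12],[0,0,-0.12],[0,0,-0.12],[0,0,-0.12],[0,0,-0.12]],"roll":[0,0,0,0,0,0,0,0,0,0]}'
```

```text
t: 8.55
tool_pos: [0.4559, 0.0785, 0.1025]
tool_rot: [2.471, 1.938, 0.001]
contact_force: [1.1, 0.3, 2.3]
opening: 0.0341
```

```bash
python3 -m handwheel '{"offset":[[0,0,-0.01],[0,0,-0.02],[0,0,-0.03],[0,0,-0.04],[0,0,-0.04],[0,0,-0.04],[0,0,-0.04],[0,0,-0.04],[0,0,-0.04],[0,0,-0.04]],"roll":[0,0,0,0,0,0,0,0,0,0]}'
python3 - <<'E'
from station import ctrl
import numpy as np
F=[]
for i in range(4):
    ctrl.get_image("top"); o=ctrl.get_obs();F.append(np.r_[o["tool_pos"],o["contact_force"]])
print(np.mean(F,0).round(4),np.std(F,0).round(3))
E
```

```text
t: 9.55
tool_pos: [0.4555, 0.0785, 0.1006]
tool_rot: [2.472, 1.938, 0.0]
contact_force: [3.0, -1.2, 3.7]
opening: 0.0344
[ 0.4555  0.0785  0.1006  2.3027 -1.1952  4.0506] [0.    0.    0.    0.295 0.708 0.215]
```

The cap rests on the lugs: steady upward force of about 4 N at TCP z 0.1006. Now I press, easing slightly along the side force.

```bash
python3 -m handwheel '{"offset":[[0.01,-0.01,-0.02],[0.01,-0.01,-0.03],[0.01,-0.01,-0.04],[0.01,-0.01,-0.05],[0.01,-0.01,-0.06],[0.01,-0.01,-0.07],[0.01,-0.01,-0.08],[0.01,-0.01,-0.08],[0.01,-0.01,-0.08],[0.01,-0.01,-0.08]],"roll":[0,0,0,0,0,0,0,0,0,0]}'
```

```text
t: 10.75
tool_pos: [0.4559, 0.0783, 0.0976]
tool_rot: [-2.472, -1.938, -0.0]
contact_force: [1.4, 0.0, 5.5]
opening: 0.0346
```

```bash
python3 -m handwheel '{"offset":[[0,0,-0.01],[0,0,-0.02],[0,0,-0.03],[0,0,-0.04],[0,0,-0.05],[0,0,-0.05],[0,0,-0.05],[0,0,-0.05],[0,0,-0.05],[0,0,-0.05]],"roll":[0,0,0,0,0,0,0,0,0,0]}'
```

```text
t: 11.75
tool_pos: [0.4561, 0.0783, 0.0959]
tool_rot: [-2.472, -1.939, -0.001]
contact_force: [0.9, 0.2, 6.9]
opening: 0.0344
```

```bash
python3 -m handwheel '{"offset":[[0,0,-0.01],[0,0,-0.02],[0,0,-0.03],[0,0,-0.04],[0,0,-0.05],[0,0,-0.05],[0,0,-0.05],[0,0,-0.05],[0,0,-0.05],[0,0,-0.05]],"roll":[0,0,0,0,0,0,0,0,0,0]}'
```

```text
t: 12.75
tool_pos: [0.4551, 0.0782, 0.0924]
tool_rot: [-2.471, -1.938, 0.002]
contact_force: [1.9, 0.4, -3.0]
opening: 0.0348
```

```bash
python3 -m handwheel '{"offset":[[0,0,-0.01],[0,0,-0.02],[0,0,-0.03],[0,0,-0.04],[0,0,-0.05],[0,0,-0.05],[0,0,-0.05],[0,0,-0.05],[0,0,-0.05],[0,0,-0.05]],"roll":[0,0,0,0,0,0,0,0,0,0]}'
```

```text
t: 13.75
tool_pos: [0.4558, 0.0782, 0.0913]
tool_rot: [-2.472, -1.938, -0.0]
contact_force: [-1.0, 1.0, 3.0]
opening: 0.0341
```

It clicked: the force fell from 6.9 N to below zero, and it is now 3 N with the rim at shoulder height. I keep pressing to the stop.

```bash
python3 -m handwheel '{"offset":[[0,0,-0.03],[0,0,-0.06],[0,0,-0.09],[0,0,-0.12],[0,0,-0.15],[0,0,-0.18],[0,0,-0.21],[0,0,-0.24],[0,0,-0.25],[0,0,-0.25]],"roll":[0,0,0,0,0,0,0,0,0,0]}' - 100
```

```text
t: 14.75
tool_pos: [0.4562, 0.0782, 0.0825]
tool_rot: [2.472, 1.939, 0.0]
contact_force: [-4.5, 0.1, 10.2]
opening: 0.034
```

```bash
python3 -m handwheel '{"offset":[[0,0,-0.02],[0,0,-0.03],[0,0,-0.04],[0,0,-0.05],[0,0,-0.06],[0,0,-0.07],[0,0,-0.08],[0,0,-0.08],[0,0,-0.08],[0,0,-0.08]],"roll":[0,0,0,0,0,0,0,0,0,0]}'
```

```text
t: 15.75
tool_pos: [0.4563, 0.0782, 0.0803]
tool_rot: [-2.472, -1.939, 0.001]
contact_force: [-7.3, 0.6, 15.4]
opening: 0.034
```

```bash
python3 -m handwheel '{"offset":[[-0.01,0,-0.01],[-0.02,0,-0.02],[-0.03,0,-0.03],[-0.03,0,-0.04],[-0.03,0,-0.05],[-0.03,0,-0.05],[-0.03,0,-0.05],[-0.03,0,-0.05],[-0.03,0,-0.05],[-0.03,0,-0.05]],"roll":[0,0,0,0,0,0,0,0,0,0]}'
python3 - <<'E'
from h import *
from station import ctrl
for n in("scene","top"):
    d=ctrl.get_image(n)
    im=d["img"][220:360,280:440] if n=="scene" else d["img"][220:340,330:490]
    cv2.imwrite(f"pics/{n}6.png",cv2.resize(im,None,fx=4,fy=4,interpolation=2)[:,:,::-1])
d=ctrl.get_image("wrist");cv2.imwrite("pics/w6.png",d["img"][:,:,::-1])
o=ctrl.get_obs();print(o["t"],o["tool_pos"],o["contact_force"],o["wrist_torque"],o["opening"])
E
```

```text
t: 16.75
tool_pos: [0.4563, 0.0782, 0.0802]
tool_rot: [2.471, 1.938, 0.002]
contact_force: [-9.6, 0.6, 23.6]
opening: 0.0341
16.9 [0.45633634 0.07818746 0.08020198] [-9.06647668  0.51723266 23.60929417] [ 0.00719019  1.66888777 -0.0521316 ] 0.03426270769381808
```

View pics/scene6.png

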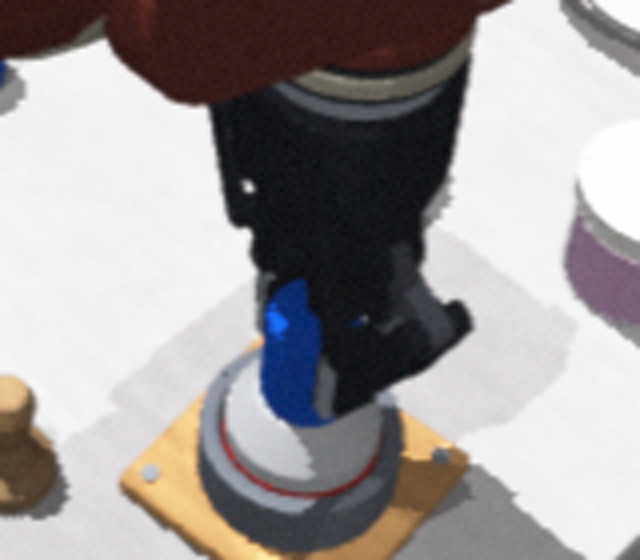

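View pics/w6.png

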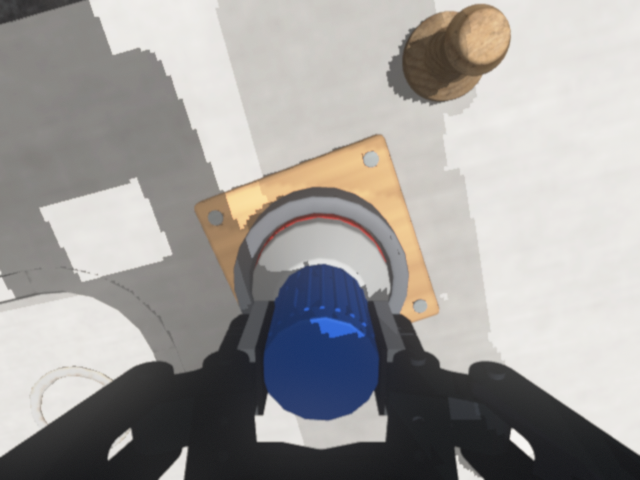

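The force jumped 15→24 N with z unchanged, which is a hard stop, but a thin red line is still visible at scene-crop (300,493), and the side force is −9 N. I measure the sink and the cap's place in the grip.

Run:
```python
from h import *
from station import ctrl
s0=dict(np.load("scene5.npz"));w4=dict(np.load("w4.npz"))
s=ctrl.get_image("scene");w=ctrl.get_image("wrist");np.savez("s7.npz",**s);np.savez("w7.npz",**w)
o=ctrl.get_obs();print(o["t"],o["tool_pos"],o["contact_force"],o["tool_rot"])
for u in range(342,372,4):
  R=[]
  for d in(s0,s):
    im=d["img"][300:352,u].astype(int); m=(im[:,0]-im[:,1]).clip(0)
    m[m<25]=0
    if im.size and m.sum(): 
        r=np.where(m>0)[0]; r=[x for x in r if 20<x<52]; R.append((u,300+min(r) if r else None,300+max(r) if r else None,int(m[20:].sum())))
  print(R)
axis=np.array([.4555,.0787]); cam=s["T"][:2,3]; dr=(cam-axis)/np.linalg.norm(cam-axis)
for z in(.060,.054,.050,.048,.046,.042): print(z,proj(s,(*(axis+dr*.031),z)))
for d in(w4,w):
    hsv=cv2.cvtColor(d["img"],cv2.COLOR_RGB2HSV);m=cv2.inRange(hsv,(105,100,20),(130,255,255))
    k,l,st,c=cv2.connectedComponentsWithStats(m);print(st[l[360,320]],c[l[360,320]])
cv2.imwrite("pics/band.png",np.hstack([cv2.resize(x["img"][295:350,325:385],None,fx=6,fy=6,interpolation=0) for x in(s0,s)])[:,:,::-1])
```

```text
17.0 [0.45631553 0.07817679 0.08019868] [-8.79766094  0.32404697 23.97122592] [2.47082540e+00 1.93791228e+00 2.26568929e-03]
[(342, np.int64(333), np.int64(337), 336), (342, np.int64(338), np.int64(339), 102)]
[(346, np.int64(336), np.int64(340), 348), (346, np.int64(340), np.int64(342), 150)]
[(350, np.int64(338), np.int64(341), 287), (350, np.int64(342), np.int64(343), 84)]
[(354, np.int64(339), np.int64(342), 299), (354, np.int64(343), np.int64(343), 44)]
[(358, np.int64(339), np.int64(342), 288), (358, np.int64(343), np.int64(344), 92)]
[(362, np.int64(338), np.int64(341), 256), (362, np.int64(342), np.int64(343), 90)]
[(366, np.int64(337), np.int64(340), 229), (366, np.int64(341), np.int64(342), 70)]
[(370, np.int64(334), np.int64(337), 221), (370, np.int64(338), np.int64(339), 99)]
0.06 (np.float64(353.49435119730714), np.float64(335.91326479238506))
0.054 (np.float64(353.2024864055759), np.float64(338.0652960728087))
0.05 (np.float64(353.00979336952787), np.float64(339.48609588437705))
0.048 (np.float64(352.9140053481574), np.float64(340.1923777796902))
0.046 (np.float64(352.81858678569216), np.float64(340.89593551250283))
0.042 (np.float64(352.62884952020653), np.float64(342.29494129173725))
[  262   265   118   155 14186] [320.7787255  345.37833075]
[  263   265   117   155 14212] [320.64262595 345.11138475]
```

View pics/band.png

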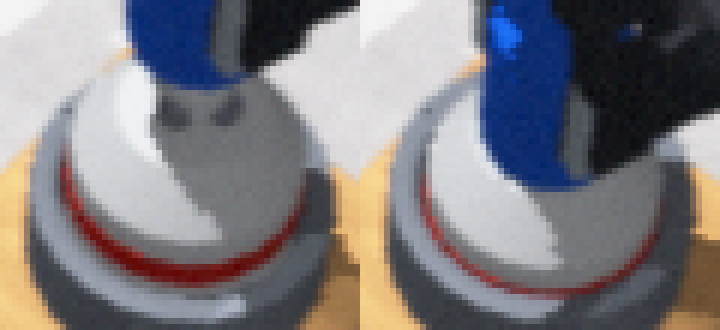

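```bash
python3 -m handwheel '{"offset":[[-0.02,0,0],[-0.04,0,0],[-0.06,0,0],[-0.06,0,-0.01],[-0.06,0,-0.02],[-0.06,0,-0.02],[-0.06,0,-0.02],[-0.06,0,-0.02],[-0.06,0,-0.02],[-0.06,0,-0.02]],"roll":[0,0,0,0,0,0,0,0,0,0]}'
python3 - <<'E'
from h import *
from station import ctrl
o=ctrl.get_obs();print(o["t"],o["tool_pos"],o["contact_force"],o["wrist_torque"],o["opening"])
s=ctrl.get_image("scene");t=ctrl.get_image("top")
cv2.imwrite("pics/s8.png",s["img"][:,:,::-1])
cv2.imwrite("pics/band8.png",cv2.resize(s["img"][265:355,310:400],None,fx=6,fy=6,interpolation=0)[:,:,::-1])
E
```

```text
t: 18.0
tool_pos: [0.4561, 0.0782, 0.0802]
tool_rot: [2.468, 1.936, 0.01]
contact_force: [-2.7, 0.6, 20.9]
opening: 0.0341
18.0 [0.45610157 0.0781586  0.080215  ] [-2.65651219  0.59448732 20.88687683] [ 0.02387088  0.70734417 -0.04107242] 0.03409203814775104
```

View pics/band8.png

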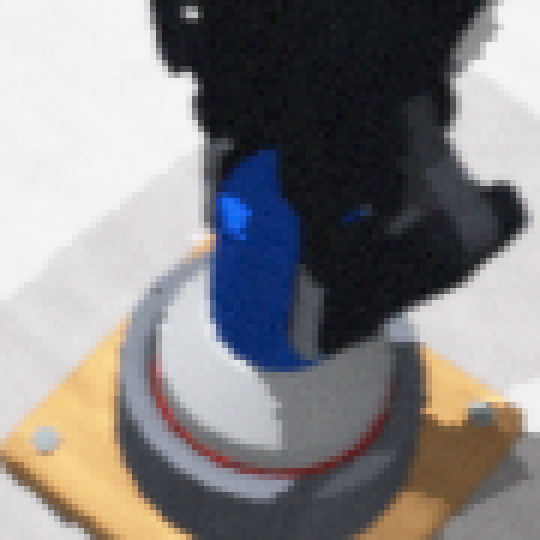

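View pics/s8.png

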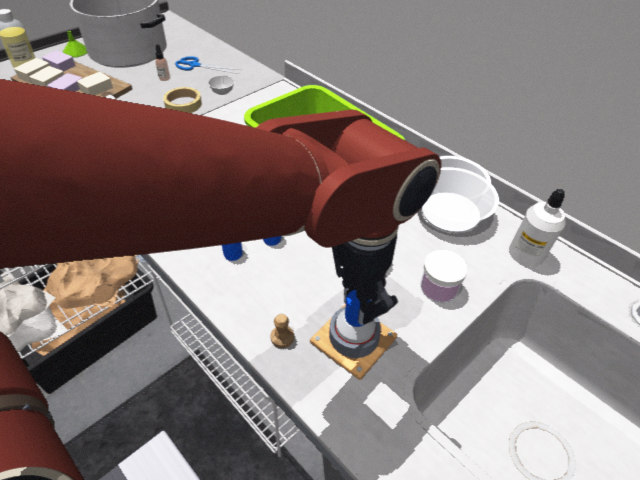

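The z stays at 0.0802 with 21 N down and little side force. Travel from lug contact (0.103) to here is 23 mm, matching 11 mm of snap plus 12 mm of sink. I hand it in.

Run:
```python
from station import ctrl
print(ctrl.finish_job()); o=ctrl.get_obs();print(o["t"],o["tool_pos"],o["contact_force"])
```

```text
the job is handed in; nothing more can be done
None
the job is handed in; nothing more can be done
```

I picked up the blue cap farthest to the robot's right, set it on the snap lugs and pressed it home. I handed the job in at about 18 s, with the fingers still holding the cap down. No verdict is reported.

**What the last checks showed:**
- **Rest on the lugs:** contact was felt at about TCP z 0.103 m, with a steady 4 N before I pressed on.
- **Click:** the force fell from 6.9 N to −3 N, so the snap happened at or just after 7 N.
- **Stop:** pressing harder (15 to 24 N) no longer moved the TCP from z 0.0802 m, and 21 N down remained at hand-in. The 23 mm of travel since the lugs matches 11 mm of snap plus 12 mm of sink.
- **Bystanders:** nothing touched the pink pot or the stamp. The last picture shows both standing in place, but the arm hid the steel bowl, so I did not see it at the end.

**What disagreed:**
- **Red band:** a thin red line, about one pixel, was still visible at the collar. I took it as seen through the gap round the bottle, because the band's upper edge had moved down about 11 mm. I could not confirm that the band had fully vanished.
- **Side force:** a side force of up to 9.6 N built up during the press. I eased it to about 3 N before handing in.

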